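# Sort solvent-wet spanners and bottle caps on the HPLC bench

## Task

Clear up after the pump service: slide both open-ended spanners into the wide fenced bay and both loose round bottle caps into the narrow fenced bay, each one wholly inside. They are still wet with solvent, so push or drag them flat along the bench and never lift them or turn them over, and do not disturb the two bottles and the vial that stand there.

Things in the scene. Friction and masses are not known exactly. Their poses are not given: they have to be found in the camera images.
- spanner_bay: Wide bay for the spanners, the middle one of the three far places: a fixed U of steel fence 30 mm high, 6 mm thick, no floor (a paper sheet). Inside 200 mm wide (y) by 105 mm deep (x). Origin on the bench, centre of the inside; +x points to the closed back (inner face x = +52.5 mm); open mouth at x = -52.5 mm, facing the robot within 0.15 rad; side fences' inner faces at y = +-100 mm.
- cap_bay: Narrow bay for the caps, left or right of the wide one: a fixed U of steel fence 30 mm high, 6 mm thick, no floor (a paper sheet). Inside 120 mm wide (y) by 105 mm deep (x). Origin on the bench, centre of the inside; +x points to the closed back (inner face x = +52.5 mm); open mouth at x = -52.5 mm, facing the robot within 0.15 rad; side fences' inner faces at y = +-60 mm.
- spanner_1: Double open-ended steel spanner lying flat, 160 mm long, 9 mm thick, about 0.12 kg. Origin: centre of its underside; long axis along its y, roughly across the bench at first; both ends alike. Handle 14 mm wide (x +-7 mm); round heads 30 mm wide centred at y = +-56 mm (beginning at y = +-43 mm at the handle's edges), jaws out to y = +-80 mm.
- spanner_2: The second spanner, like spanner_1.
- spanner_1_end_a (a point): Centre of spanner_1's head at y = +56 mm, on its upper face (9 mm up).
- spanner_1_end_b (a point): Centre of spanner_1's head at y = -56 mm, on its upper face.
- spanner_2_end_a (a point): Centre of spanner_2's head at y = +56 mm, on its upper face.
- spanner_2_end_b (a point): Centre of spanner_2's head at y = -56 mm, on its upper face.
- cap_1: Loose blue plastic screw cap of a reagent bottle, a closed round disc standing flat on the bench, 46 mm in diameter and 25 mm high, about 0.03 kg. Origin at the centre of its underside.
- cap_2: The second loose cap, like cap_1.
- bottle_a: Bystander: capped glass bottle standing upright, 66 mm in diameter, 140 mm high, origin at the centre of its underside, at the far place on the other side of the wide bay from the narrow bay.
- bottle_b: Bystander: like bottle_a, standing far out to the left.
- vial: Bystander: small amber vial standing upright in the middle nearest the robot, 28 mm in diameter, 50 mm high, about 0.04 kg, origin at the centre of its underside.

How it is judged:
By the outcome, as a careful person would: the job done as asked, in the order asked, and still so for the second after the job is handed in, with the robot touching nothing.
It also fails if it takes over 72 s, if anything falls off the work surface, if the arm or the gripper's body presses on something with over 40 N, if the wrist force passes 120 N, or if a joint passes its speed limit or range.

## Robot

A 6-joint arm with a two-finger parallel gripper is mounted at the origin on the work surface. World frame = base frame: x ahead of the robot, y to its left, z up, the work surface at z = 0. Lengths are in m, angles in rad, forces in N, time in s.
With the tool pointing down it reaches from about 0.3 to 0.775 m from the base axis. Payload 14.6 kg.
Tool frame: the origin (TCP) lies at the very end of the fingers, on their centre line; the grasp point (between the pads) lies 19 mm behind it; z points along the fingers, y is the line along which they close (so a half turn about z gives the same grasp; the last joint's range is limited). The gripper opens to 94 mm and grips with 3 to 60 N. Pads are 16 mm wide; open, the fingers measure 119 mm over their backs; the gripper's body (75 mm by 177 mm) begins 78 mm behind the grasp point.
Start: joints at [-1.343, 0.3, 1.521, -0, 1.321, -0.067], TCP at [0.16, -0.526, 0.17] pointing down, gripper open.
Joint ranges: [-3.03, 3.03], [-0.79, 2.21], [0.23, 2.52], [-1.04, 4.18], [0, 3.07], [-2.55, 2.55]. Speed limits (rad/s): [2.22, 2.22, 2.57, 3.14, 3.14, 3.14].

## Interface

Orientations are given as [roll, pitch, yaw] about the fixed x, y, z axes, in that order (R = Rz(yaw) Ry(pitch) Rx(roll)).
In Python, from station import ctrl gives the robot as it stands. The module is installed in compiled form; this text tells all that it offers.
- The arm moves only by the tool step_arm, never from a script. Its argument "deltas" is a list of rows, each an object with "dp": the shift along the tool's x, y, z scaled (see below), a list of three; "twist": the turn about the tool's z scaled (see below). In form: [{"dp": [tx, ty, tz], "twist": twist}, ...]. A call has 1 to 12 rows; each row shifts and turns the commanded pose from where the row before left it, along the tool's axes as they then stand; what a row does not reach is not made up. The controller multiplies each number of a shift by 0.04 m and each number of a turn by 4 degrees. A row lasts 1/10 s, in which the tool goes at most 50 mm and 8.59 degrees, less where a joint would pass 70% of its speed; a pose out of reach is approached as far as the arm can. A call with a number of a shift or a turn outside -1 to 1 is refused whole. A call with a gripper value outside its range is refused whole. "gripper" is the opening, from -1 (shut) to 1 (fully open), set as the call begins (left out, the last holds). The fingers move at their own pace and stop on an object; "squeeze" is the grip in N (left out, the last holds). Time passes only in rows, so rows that do not move let the fingers close. It gives the time, the measured TCP pose, the force, the opening and the grip force at its end, in the units of the state.
- ctrl.get_obs(): the state, without advancing time (a new reading comes with each control period).
- ctrl.camera(name): name is "scene" or "side" or "wrist"; returns (picture, depth): 420x560x3 uint8, red, green, blue; 420x560 float32, m along the optical axis (not along the pixel's ray), 0 where there is no reading.
- ctrl.get_calibration(name): a dict with "fx", "fy", "cx", "cy" (pixels), "world_to_cam" (4x4, takes a point from world to camera coordinates); the wrist camera has in their place "hand_eye" (4x4, takes a point from camera to tool coordinates, whose origin is the TCP and whose axes are the flange's). Camera axes: x right, y down, z forward; pixel columns grow to the right and rows downward; lengths in m; the calibration is good to about 2 mm. A picture is of the moment at which its call begins: read the wrist's pose just before it. get_calibration takes no time and is no camera call.
- ctrl.hand_in(): hands the job in; it is judged then, once.
Trained networks look in the newest picture that a camera, given by its name, has taken for a name from the list of things; names that differ only in an ending like _2 or _b are one class to them, and where a whole thing is asked for, a point or a joint stands for the part that bears it (a point fixed in the world has none). Each returns a list of dicts, best first, with "conf" (0 to 1); they miss things now and then, are a little off and sometimes report something else, mostly with a low value. They report only what shows in the picture. A call takes as long as a camera call.
- ctrl.spot_in(camera, label): "rect" ([left, top, right, bottom] as shares, 0 to 1, of the picture: columns of its width, rows of its height, round what is visible of it).
- ctrl.cut_out(camera, label): "pixels" (420x560 bool, what is visible of it) and "rect" ([left, top, right, bottom] as shares, 0 to 1, of the picture: columns of its width, rows of its height, round what is visible of it).
The state is a dict: "time_s": time; "qpos": joint angles; "joint_vel": joint speeds; "tau": joint torques, N m; "ee_pos": TCP position; "eef_rot": TCP orientation; "force": force on the tool from outside, world axes, zero at the start; "moment": the same for the moment, N m; "grip_width": finger opening in m; "grip_force": force on a finger pad.
Only numpy, scipy, OpenCV 4.12 (cv2) and the standard library are available. Lean on these libraries where they do the work, as an engineer would, in place of code of your own. Each camera call takes 0.05 s, during which the arm holds its last target. There are 200 camera calls.

## Working session

There is one attempt and no reset: what is moved stays moved. The work goes in short steps, Python scripts to look and compute and a tool call to move; the robot and the scene stay as the last step left them, time stands still between calls to the robot, and variables do not carry over. Pictures are saved under pics/ and viewed, at most 10 in all, crops included, and the job is handed in when it is done.

Besides the shell and the picture viewer there is one more tool, called after "Emit:" by a JSON object that holds its "name" and its "arguments", one argument or row to a line. step_arm: Moves the arm, as the interface text tells. Its arguments: {"type":"object","properties":{"deltas":{"type":"array"},"gripper":{"type":"number"},"squeeze":{"type":"number"}},"required":["deltas"]}

```bash
mkdir -p pics; python3 - <<'E'
from station import ctrl
import cv2,numpy as np
o=ctrl.get_obs();print({k:np.round(v,3).tolist() for k,v in o.items()})
for n in("scene","side"):
    p,d=ctrl.camera(n);cv2.imwrite(f"pics/{n}0.png",p[:,:,::-1])
    c=ctrl.get_calibration(n);print(n,{k:np.round(v,3).tolist() for k,v in c.items()})
    np.savez(f"{n}0.npz",p=p,d=d)
E
```

```text
{'time_s': 0.0, 'qpos': [-1.343, 0.3, 1.522, 0.0, 1.321, -0.067], 'joint_vel': [-0.0, -0.001, -0.001, -0.002, 0.001, 0.0], 'tau': [0.003, -53.18, -35.273, 0.071, 0.024, -0.0], 'ee_pos': [0.16, -0.526, 0.169], 'eef_rot': [-3.14, -0.0, 0.295], 'force': [-0.008, -0.098, 0.462], 'moment': [-0.036, 0.041, 0.036], 'grip_force': 0.0, 'grip_width': 0.094}
scene {'fx': 421.328, 'fy': 421.328, 'cx': 282.863, 'cy': 210.881, 'world_to_cam': [[0.748, 0.663, 0.024, -0.428], [0.403, -0.425, -0.81, -0.159], [-0.527, 0.616, -0.585, 1.467], [0.0, 0.0, 0.0, 1.0]]}
side {'fx': 427.047, 'fy': 427.047, 'cx': 281.255, 'cy': 208.833, 'world_to_cam': [[-0.739, -0.674, 0.014, 0.428], [-0.4, 0.421, -0.814, 0.227], [0.543, -0.607, -0.58, 0.728], [0.0, 0.0, 0.0, 1.0]]}
```

View pics/scene0.png

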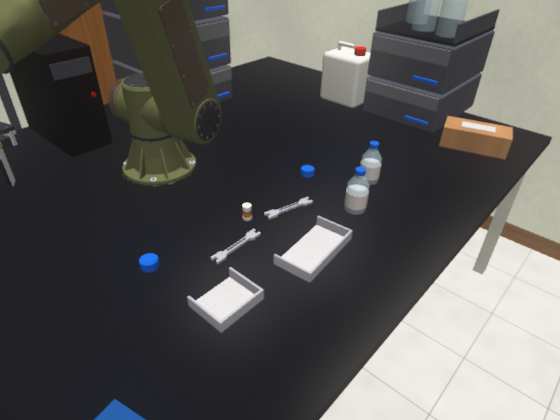

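View pics/side0.png

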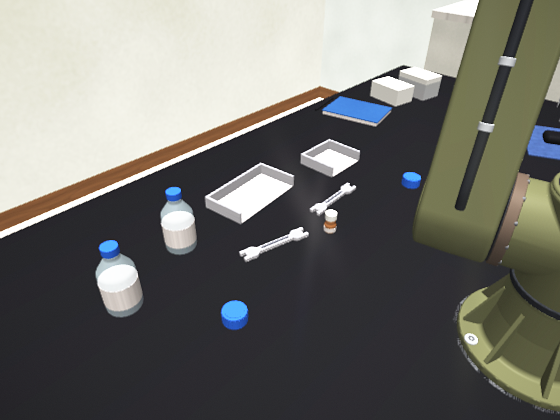

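The scene picture shows the wide bay at (315,248), the cap bay at (226,298), caps at (149,262) and (307,171), and spanners at (237,245) and (289,207). The vial is at (247,211), with bottles at (370,162) and (357,192). In the side view the same things are visible, with the caps at (411,180) and (234,314).

```bash
cat >h.py <<'E'
from station import ctrl
import cv2,numpy as np
def cloud(n,p,d):
    c=ctrl.get_calibration(n)
    v,u=np.mgrid[:420,:560]
    P=np.stack([(u-c['cx'])/c['fx']*d,(v-c['cy'])/c['fy']*d,d],-1)
    if 'world_to_cam' in c: T=np.linalg.inv(c['world_to_cam'])
    else:
        from scipy.spatial.transform import Rotation as R
        o=ctrl.get_obs();W=np.eye(4);W[:3,:3]=R.from_euler('xyz',o['eef_rot']).as_matrix();W[:3,3]=o['ee_pos'];T=W@c['hand_eye']
    return P@T[:3,:3].T+T[:3,3]
def find(n,labels,cl,d):
    out=[]
    for l in labels:
        for r in ctrl.cut_out(n,l):
            if r['conf']<.3: continue
            m=cv2.erode(r['pixels'].astype(np.uint8),np.ones((1,1)))>0
            q=cl[m&(d>0)];  out.append((l,r['conf'],q,np.array(r['rect'])*[560,420,560,420]))
    return out
def desc(l,cf,q,rc):
    q=q[(q[:,2]>-.02)]
    if len(q)<8: return print(l,cf,'few')
    hi=q[q[:,2]>np.percentile(q[:,2],97)-.006]
    r=cv2.minAreaRect(q[:,:2].astype(np.float32)*1000);h=cv2.minAreaRect(hi[:,:2].astype(np.float32)*1000)
    f=lambda r:(np.round(r[0]).tolist(),np.round(r[1]).tolist(),round(r[2],1))
    print(l,round(cf,2),'n',len(q),'z',np.round(np.percentile(q[:,2],[3,50,97]),3),'all',f(r),'top',f(h),'med',np.round(np.median(q[:,:2],0),3),'px',np.round(rc))
E
python3 - <<'E'
from h import *
for n in("scene","side"):
    p,d=ctrl.camera(n);cl=cloud(n,p,d);print(n)
    for f in find(n,["spanner_bay","cap_bay","spanner_1","cap_1","bottle_a","vial"],cl,d): desc(*f)
E
```

```text
scene
spanner_bay 0.95 n 2548 z [-0.002  0.001  0.03 ] all ([665.0, 33.0], [117.0, 256.0], 5.6) top ([671.0, 14.0], [111.0, 218.0], 4.8) med [0.67  0.013] px [273. 215. 352. 283.]
spanner_bay 0.44 n 592 z [0.006 0.078 0.139] all ([591.0, 387.0], [61.0, 286.0], 13.3) top ([619.0, 346.0], [23.0, 193.0], 27.3) med [0.594 0.406] px [363. 142. 384. 183.]
cap_bay 0.97 n 2493 z [-0.002  0.002  0.03 ] all ([628.0, -255.0], [157.0, 126.0], 89.3) top ([633.0, -265.0], [136.0, 111.0], 89.7) med [ 0.635 -0.266] px [186. 268. 264. 332.]
spanner_1 0.69 n 314 z [0.    0.008 0.01 ] all ([508.0, -115.0], [26.0, 158.0], 2.0) top ([508.0, -117.0], [26.0, 154.0], 2.0) med [ 0.51  -0.123] px [212. 230. 258. 263.]
spanner_1 0.52 n 294 z [-0.002  0.007  0.01 ] all ([491.0, 115.0], [162.0, 39.0], 74.9) top ([494.0, 111.0], [156.0, 32.0], 74.5) med [0.493 0.106] px [265. 199. 308. 218.]
spanner_1 0.32 n 814 z [0.007 0.07  0.138] all ([652.0, 249.0], [79.0, 50.0], 54.7) top ([640.0, 247.0], [20.0, 28.0], 34.5) med [0.651 0.231] px [344. 168. 369. 215.]
cap_1 0.78 n 304 z [0.002 0.023 0.027] all ([405.0, -316.
[... 2276 characters left out ...]
0.3  ] px [402. 170. 420. 186.]
cap_1 0.55 n 1416 z [0.    0.009 0.032] all ([650.0, -289.0], [151.0, 189.0], 0.6) top ([632.0, -264.0], [114.0, 136.0], 0.3) med [ 0.635 -0.275] px [301. 137. 360. 178.]
bottle_a 0.92 n 2593 z [0.004 0.079 0.141] all ([655.0, 396.0], [75.0, 232.0], 65.9) top ([578.0, 426.0], [29.0, 30.0], 70.9) med [0.559 0.433] px [ 93. 238. 145. 318.]
bottle_a 0.72 n 1805 z [0.006 0.076 0.141] all ([703.0, 213.0], [78.0, 221.0], 59.6) top ([639.0, 255.0], [29.0, 27.0], 0.7) med [0.621 0.266] px [160. 187. 199. 250.]
vial 0.72 n 245 z [0.007 0.032 0.052] all ([437.0, -4.0], [28.0, 24.0], 84.0) top ([437.0, -5.0], [25.0, 23.0], 89.5) med [0.434 0.002] px [323. 209. 337. 234.]
```

Emit:
{"name": "step_arm", "arguments": {
  "deltas": [
    {"dp":[0,0,0],"twist":-1},
    {"dp":[0,0,0],"twist":-1},
    {"dp":[0,0,0],"twist":-1},
    {"dp":[0,0,0],"twist":-1},
    {"dp":[0,0,0],"twist":-1},
    {"dp":[0,0,0],"twist":-1},
    {"dp":[0,0,0],"twist":-1},
    {"dp":[0,0,0],"twist":-1},
    {"dp":[0,0,0],"twist":-1},
    {"dp":[0,0,0],"twist":-1},
    {"dp":[0,0,0],"twist":-1},
    {"dp":[0,0,0],"twist":-1}
  ],
  "gripper": -0.1
}}

```text
time_s: 2.0
ee_pos: [0.1598, -0.5263, 0.1698]
eef_rot: [3.142, 0.0, 1.135]
force: [0.3, -0.5, -0.6]
grip_width: 0.0424
grip_force: 0.0
```

Emit:
{"name": "step_arm", "arguments": {
  "deltas": [
    {"dp":[0,0,0],"twist":-1},
    {"dp":[0,0,0],"twist":-1},
    {"dp":[0,0,0],"twist":-1},
    {"dp":[0,0,0],"twist":-1},
    {"dp":[0,0,0],"twist":-1},
    {"dp":[0,0,0],"twist":-1},
    {"dp":[0,0,0],"twist":-0.8}
  ]
}}

```text
time_s: 2.7
ee_pos: [0.1598, -0.5262, 0.1697]
eef_rot: [-3.142, -0.0, 1.61]
force: [-0.0, -0.1, -0.3]
grip_width: 0.0421
grip_force: 0.0
```

Emit:
{"name": "step_arm", "arguments": {
  "deltas": [
    {"dp":[0.84,0.76,0],"twist":0},
    {"dp":[0.84,0.76,0],"twist":0},
    {"dp":[0.84,0.76,0],"twist":0},
    {"dp":[0.84,0.76,0],"twist":0},
    {"dp":[0.84,0.76,0],"twist":0},
    {"dp":[0.84,0.76,0],"twist":0},
    {"dp":[0.84,0.76,0],"twist":0},
    {"dp":[0.84,0.76,0],"twist":0},
    {"dp":[0.84,0.76,0],"twist":0},
    {"dp":[0.84,0.76,0],"twist":0},
    {"dp":[0.84,0.76,0],"twist":0},
    {"dp":[0.84,0.76,0],"twist":0}
  ]
}}

```text
time_s: 3.9
ee_pos: [0.5106, -0.1083, 0.1699]
eef_rot: [3.141, 0.0, 1.607]
force: [0.6, -1.4, -0.0]
grip_width: 0.0424
grip_force: 0.0
```

```bash
python3 - <<'E'
from h import *
n="wrist"
o=ctrl.get_obs();print(o['ee_pos'],o['eef_rot'])
p,d=ctrl.camera(n);cl=cloud(n,p,d);cv2.imwrite("pics/w1.png",p[:,:,::-1])
for f in find(n,["spanner_1","vial","spanner_bay"],cl,d): desc(*f)
E
```

```text
[ 0.51064833 -0.10831763  0.16993782] [3.14119881e+00 1.63237296e-04 1.60740857e+00]
spanner_1 0.78 n 1868 z [0.008 0.009 0.011] all ([509.0, -111.0], [29.0, 159.0], 1.4) top ([509.0, -111.0], [29.0, 159.0], 1.5) med [ 0.509 -0.101] px [265. 129. 290. 258.]
spanner_1 0.61 n 1307 z [0.001 0.009 0.011] all ([485.0, 72.0], [68.0, 30.0], 72.6) top ([485.0, 72.0], [67.0, 29.0], 75.3) med [0.486 0.066] px [245.   0. 277.  70.]
vial 0.87 n 698 z [0.015 0.05  0.051] all ([443.0, -6.0], [26.0, 26.0], 0.1) top ([442.0, -5.0], [24.0, 25.0], 66.2) med [ 0.445 -0.006] px [202.  89. 233. 118.]
spanner_bay 0.85 n 20933 z [-0.     0.001  0.031] all ([682.0, 11.0], [132.0, 211.0], 5.4) top ([673.0, 6.0], [112.0, 189.0], 5.5) med [0.68  0.021] px [374.   4. 493. 191.]
```

View pics/w1.png

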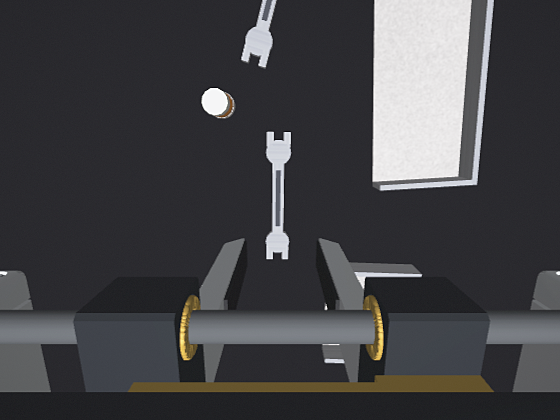

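The wrist view shows the spanner at (278,195) centred between the fingers, with the vial at (215,103) and the bay at (430,95). I'll descend around the handle next.

Emit:
{"name": "step_arm", "arguments": {
  "deltas": [
    {"dp":[0,0,1],"twist":0},
    {"dp":[0,-0.04,1],"twist":0},
    {"dp":[0,0,1],"twist":0},
    {"dp":[0,0,0.8],"twist":0},
    {"dp":[0,0,0.3],"twist":0},
    {"dp":[0,0,0.03],"twist":0}
  ]
}}

```text
time_s: 4.7
ee_pos: [0.5072, -0.1107, 0.0039]
eef_rot: [-3.14, -0.001, 1.606]
force: [-0.2, 0.5, 1.5]
grip_width: 0.0424
grip_force: 0.0
```

Emit:
{"name": "step_arm", "arguments": {
  "deltas": [
    {"dp":[0,0,0],"twist":0},
    {"dp":[0,0,0],"twist":0},
    {"dp":[0,0,0],"twist":0},
    {"dp":[0,0,0],"twist":0},
    {"dp":[0,0,0],"twist":0}
  ],
  "gripper": -1,
  "squeeze": 4
}}

```text
time_s: 5.2
ee_pos: [0.5082, -0.1101, 0.005]
eef_rot: [3.141, 0.0, 1.607]
force: [-0.4, -0.3, -0.3]
grip_width: 0.0054
grip_force: 0.0
```

```bash
python3 - <<'E'
from h import *
n="wrist"
p,d=ctrl.camera(n);cl=cloud(n,p,d);o=ctrl.get_obs();print(o['ee_pos'],o['grip_width'],o['grip_force'],o['force'])
for f in find(n,["spanner_1"],cl,d): desc(*f)
s,ds=ctrl.camera("side");cs=cloud("side",s,ds)
for f in find("side",["spanner_1"],cs,ds): desc(*f)
cv2.imwrite("pics/w2.png",np.hstack([p[100:400,100:500],cv2.resize(s[150:300,230:430],(400,300))])[:,:,::-1])
E
```

```text
[ 0.50816655 -0.11009968  0.00483798] 0.001955496396793311 0.0 [-0.21526732 -0.13675099 -0.04871865]
spanner_1 0.66 n 3756 z [0.008 0.009 0.01 ] all ([503.0, -102.0], [134.0, 29.0], 87.7) top ([503.0, -102.0], [134.0, 29.0], 87.7) med [ 0.507 -0.07 ] px [256. 126. 302. 307.]
spanner_1 0.59 n 148 z [-0.     0.008  0.01 ] all ([483.0, 36.0], [6.0, 10.0], 80.6) top ([485.0, 35.0], [9.0, 5.0], 10.6) med [0.485 0.034] px [244.   0. 261.  11.]
spanner_1 0.95 n 365 z [0.001 0.01  0.012] all ([506.0, -116.0], [39.0, 166.0], 5.0) top ([505.0, -112.0], [29.0, 158.0], 1.5) med [ 0.503 -0.105] px [311. 181. 356. 215.]
```

View pics/w2.png

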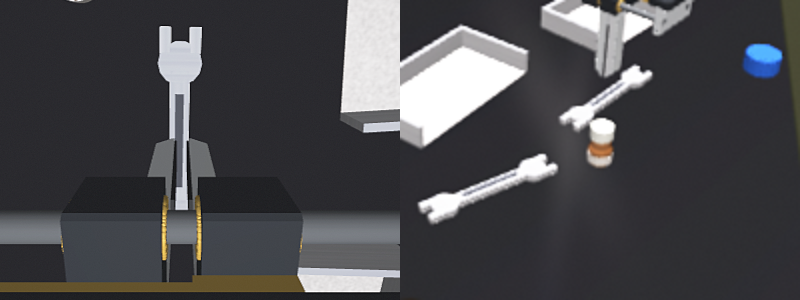

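```bash
python3 - <<'E'
from h import *
c=ctrl.get_calibration("side");o=ctrl.get_obs()
for z in (0,.02,.04):
    q=c['world_to_cam']@np.r_[o['ee_pos'][:2],o['ee_pos'][2]+z,1];print(z,c['fx']*q[0]/q[2]+c['cx'],c['fy']*q[1]/q[2]+c['cy'])
s,ds=ctrl.camera("side");cs=cloud("side",s,ds)
for v in range(165,210,2): print(v,[np.round(cs[v,u],3).tolist() for u in (328,333,338)],s[v,333])
E
```

```text
0 332.2382807557259 198.46200829913127
0.02 332.9128258684418 191.76187409846816
0.04 333.6023586732058 184.9128698723801
165 [[0.591, -0.198, 0.032], [0.51, -0.102, 0.103], [0.494, -0.099, 0.11]] [103 102 105]
167 [[0.591, -0.199, 0.025], [0.509, -0.101, 0.098], [0.495, -0.101, 0.104]] [76 75 77]
169 [[0.59, -0.198, 0.019], [0.507, -0.1, 0.094], [0.495, -0.102, 0.098]] [80 79 80]
171 [[0.588, -0.197, 0.014], [0.507, -0.101, 0.088], [0.495, -0.103, 0.092]] [93 91 93]
173 [[0.588, -0.198, 0.008], [0.508, -0.102, 0.082], [0.496, -0.105, 0.086]] [ 99  98 100]
175 [[0.521, -0.101, 0.071], [0.505, -0.099, 0.079], [0.496, -0.106, 0.079]] [127 126 128]
177 [[0.52, -0.1, 0.066], [0.505, -0.1, 0.073], [0.496, -0.107, 0.074]] [158 159 160]
179 [[0.519, -0.1, 0.061], [0.505, -0.1, 0.067], [0.497, -0.11, 0.066]] [184 183 184]
181 [[0.52, -0.102, 0.054], [0.504, -0.1, 0.062], [0.495, -0.108, 0.062]] [193 191 193]
183 [[0.517, -0.099, 0.051], [0.504, -0.101, 0.056], [0.495, -0.109, 0.056]] [193 191 193]
185 [[0.557, -0.158, 0.001], [0.504, -0.101, 0.05], [0.539, -0.178, -0.0]] [192 191 192]
187 [[
[... 344 characters left out ...]
[0.527, -0.118, 0.003], [0.512, -0.117, 0.01], [0.502, -0.126, 0.01]] [255 255 255]
197 [[0.523, -0.112, 0.001], [0.505, -0.108, 0.011], [0.501, -0.125, 0.005]] [141 142 157]
199 [[0.511, -0.096, 0.008], [0.502, -0.104, 0.009], [0.498, -0.121, 0.002]] [255 255 255]
201 [[0.504, -0.086, 0.011], [0.5, -0.103, 0.004], [0.494, -0.116, 0.001]] [144 141 143]
203 [[0.5, -0.082, 0.008], [0.498, -0.101, 0.0], [0.488, -0.108, 0.002]] [56 57 60]
205 [[0.499, -0.081, 0.004], [0.493, -0.093, 0.001], [0.483, -0.101, 0.001]] [45 46 49]
207 [[0.496, -0.077, 0.002], [0.487, -0.085, 0.002], [0.478, -0.094, 0.001]] [45 44 48]
209 [[0.49, -0.07, 0.002], [0.481, -0.077, 0.003], [0.473, -0.087, 0.002]] [94 93 92]
```

The side depth shows the real fingertips about 38 mm above the reported TCP, because the fingers closed over the handle in the air. I'll reopen, go lower in small steps, and check by force and side camera.

Emit:
{"name": "step_arm", "arguments": {
  "deltas": [
    {"dp":[0,0,0],"twist":0},
    {"dp":[0,0,0],"twist":0},
    {"dp":[0,0,0],"twist":0},
    {"dp":[0,0,0],"twist":0}
  ],
  "gripper": -0.1
}}

```text
time_s: 5.85
ee_pos: [0.508, -0.1101, 0.0045]
eef_rot: [-3.142, -0.0, 1.607]
force: [-0.2, -0.3, -1.1]
grip_width: 0.0288
grip_force: 0.0
```

```bash
cat >>h.py <<'E'
def tip():
    o=ctrl.get_obs();s,ds=ctrl.camera("side");cs=cloud("side",s,ds);e=o['ee_pos']
    w=o['grip_width']/2+.006
    a=o['eef_rot'][2];t=np.array([np.sin(a),-np.cos(a)])
    for sg in(-1,1):
        c=e[:2]+sg*t*w
        m=(np.hypot(*(cs[...,:2]-c).transpose(2,0,1))<.014)&(cs[...,2]>.013)&(cs[...,2]<.12)
        if m.sum(): print('finger',sg,'n',m.sum(),'minz',np.round(np.sort(cs[m][:,2])[:5],3))
    print('tcp',np.round(e,4),'w',round(o['grip_width'],4),'F',np.round(o['force'],2))
    return s
E
python3 - <<'E'
from h import *
s=tip()
E
```

```text
finger -1 n 216 minz [0.042 0.045 0.045 0.046 0.048]
finger 1 n 225 minz [0.042 0.043 0.043 0.043 0.044]
tcp [ 0.508  -0.1101  0.0045] w 0.0288 F [-0.22 -0.25 -1.11]
```

Emit:
{"name": "step_arm", "arguments": {
  "deltas": [
    {"dp":[0,0,0.3],"twist":0},
    {"dp":[0,0,0.3],"twist":0},
    {"dp":[0,0,0.1],"twist":0},
    {"dp":[0,0,0],"twist":0}
  ]
}}

```text
time_s: 6.3
ee_pos: [0.5074, -0.1099, -0.0246]
eef_rot: [-3.14, -0.001, 1.607]
force: [-0.2, 0.3, 0.5]
grip_width: 0.042
grip_force: 0.0
```

```bash
python3 - <<'E'
from h import *
s=tip()
E
```

```text
finger -1 n 227 minz [0.013 0.013 0.017 0.017 0.018]
finger 1 n 269 minz [0.013 0.014 0.015 0.015 0.015]
tcp [ 0.5074 -0.1099 -0.0246] w 0.042 F [-0.17  0.29  0.45]
```

Emit:
{"name": "step_arm", "arguments": {
  "deltas": [
    {"dp":[0,0,0.1],"twist":0},
    {"dp":[0,0,0.1],"twist":0},
    {"dp":[0,0,0],"twist":0}
  ]
}}

```text
time_s: 6.65
ee_pos: [0.5078, -0.11, -0.0319]
eef_rot: [-3.141, -0.0, 1.607]
force: [0.4, -0.4, 0.3]
grip_width: 0.0422
grip_force: 0.0
```

Emit:
{"name": "step_arm", "arguments": {
  "deltas": [
    {"dp":[0,0,0],"twist":0},
    {"dp":[0,0,0],"twist":0},
    {"dp":[0,0,0],"twist":0},
    {"dp":[0,0,0],"twist":0},
    {"dp":[0,0,0],"twist":0}
  ],
  "gripper": -1,
  "squeeze": 4
}}

```text
time_s: 7.15
ee_pos: [0.508, -0.1101, -0.0313]
eef_rot: [-3.142, 0.0, 1.607]
force: [-1.1, -0.5, 1.4]
grip_width: 0.0141
grip_force: 4.0
```

Emit:
{"name": "step_arm", "arguments": {
  "deltas": [
    {"dp":[0.1,0.08,0.03],"twist":0},
    {"dp":[0.2,0.15,0],"twist":0},
    {"dp":[0.26,0.16,0],"twist":0},
    {"dp":[0.26,0.16,0],"twist":0},
    {"dp":[0.26,0.16,0],"twist":0},
    {"dp":[0.26,0.16,0],"twist":0},
    {"dp":[0.26,0.16,0],"twist":0},
    {"dp":[0.26,0.16,0],"twist":0},
    {"dp":[0.26,0.16,0],"twist":0},
    {"dp":[0.26,0.16,0],"twist":0},
    {"dp":[0.26,0.16,0],"twist":0},
    {"dp":[0.25,0.14,0],"twist":0}
  ]
}}

```text
time_s: 8.35
ee_pos: [0.5767, 0.009, -0.0326]
eef_rot: [3.142, 0.0, 1.607]
force: [-1.5, -4.1, 4.8]
grip_width: 0.0143
grip_force: 4.0
```

Emit:
{"name": "step_arm", "arguments": {
  "deltas": [
    {"dp":[0,0.2,0],"twist":-0.1},
    {"dp":[0,0.3,0],"twist":-0.1},
    {"dp":[0,0.3,0],"twist":-0.1},
    {"dp":[0,0.3,0],"twist":-0.1},
    {"dp":[0,0.3,0],"twist":-0.1},
    {"dp":[0,0.3,0],"twist":-0.1},
    {"dp":[0,0.3,0],"twist":-0.1},
    {"dp":[0,0.3,0],"twist":-0.07},
    {"dp":[0,0.3,0],"twist":0},
    {"dp":[0,0.24,0],"twist":0},
    {"dp":[0,0,0],"twist":0}
  ]
}}

```text
time_s: 9.45
ee_pos: [0.6905, 0.0168, -0.0329]
eef_rot: [3.141, -0.001, 1.661]
force: [1.6, 0.2, 1.7]
grip_width: 0.014
grip_force: 4.0
```

```bash
python3 - <<'E'
from h import *
o=ctrl.get_obs();print(o['ee_pos'],o['eef_rot'][2],o['grip_width'],o['force'])
for n in("scene","side"):
    p,d=ctrl.camera(n);cl=cloud(n,p,d);print(n)
    for f in find(n,["spanner_bay","spanner_1"],cl,d): desc(*f)
    if n=="side":cv2.imwrite("pics/s3.png",cv2.resize(p[120:270,180:380],(800,600))[:,:,::-1])
E
```

```text
[ 0.6905294   0.01675964 -0.03292529] 1.6613402768742869 0.013958433323361996 [1.55214451 0.18239256 1.67391263]
scene
spanner_1 0.56 n 241 z [0.002 0.008 0.01 ] all ([691.0, 14.0], [29.0, 160.0], 4.9) top ([691.0, 13.0], [29.0, 158.0], 4.9) med [ 0.693 -0.019] px [298. 237. 338. 269.]
spanner_1 0.5 n 136 z [0.002 0.008 0.011] all ([480.0, 72.0], [76.0, 31.0], 82.5) top ([481.0, 73.0], [76.0, 30.0], 81.0) med [0.485 0.063] px [265. 206. 288. 215.]
side
spanner_bay 0.74 n 2237 z [0.    0.003 0.032] all ([685.0, 12.0], [154.0, 227.0], 5.2) top ([666.0, 16.0], [117.0, 215.0], 5.1) med [0.66  0.032] px [208. 167. 292. 224.]
spanner_1 0.64 n 613 z [0.001 0.009 0.012] all ([494.0, 115.0], [161.0, 32.0], 75.0) top ([493.0, 117.0], [157.0, 31.0], 76.4) med [0.493 0.123] px [240. 230. 310. 261.]
spanner_1 0.6 n 345 z [0.002 0.009 0.012] all ([685.0, 25.0], [47.0, 192.0], 12.8) top ([684.0, 27.0], [47.0, 189.0], 12.8) med [0.686 0.035] px [224. 173. 271. 208.]
```

View pics/s3.png

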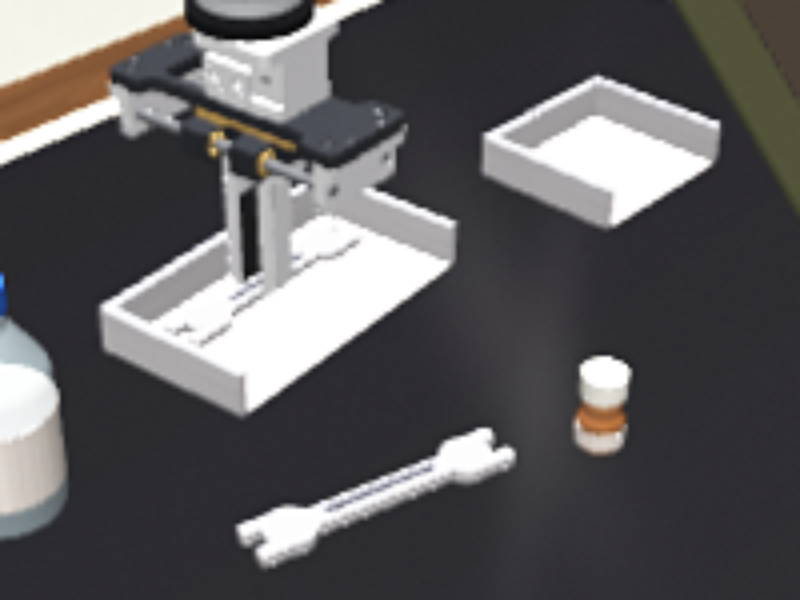

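Spanner 1 is flat and centred in the wide bay (crop centre ~(265,285)). Spanner 2 is at (375,500) and the vial at (603,405), undisturbed. Next I release, rise, and go to spanner 2.

Emit:
{"name": "step_arm", "arguments": {
  "deltas": [
    {"dp":[0,0,0],"twist":0},
    {"dp":[0,0,0],"twist":0},
    {"dp":[0,0,0],"twist":0},
    {"dp":[0,0,-0.2],"twist":0},
    {"dp":[0,0,-0.6],"twist":0},
    {"dp":[0,0,-1],"twist":0},
    {"dp":[0,0,-0.3],"twist":0}
  ],
  "gripper": -0.49
}}

```text
time_s: 10.45
ee_pos: [0.6913, 0.0157, 0.0564]
eef_rot: [3.136, 0.001, 1.661]
force: [0.5, 0.4, -0.1]
grip_width: 0.0242
grip_force: 0.0
```

Emit:
{"name": "step_arm", "arguments": {
  "deltas": [
    {"dp":[0,0,0],"twist":1},
    {"dp":[0,0,0],"twist":1},
    {"dp":[0,0,0],"twist":1},
    {"dp":[0,0,0],"twist":1},
    {"dp":[0,0,0],"twist":0.92},
    {"dp":[0.19,-0.9,0],"twist":0},
    {"dp":[0.19,-0.9,0],"twist":0},
    {"dp":[0.19,-0.9,0],"twist":0},
    {"dp":[0.19,-0.9,0],"twist":0},
    {"dp":[0.19,-0.9,0],"twist":0},
    {"dp":[0.19,-0.9,0],"twist":0},
    {"dp":[0,0,0],"twist":0}
  ],
  "gripper": -0.1
}}

```text
time_s: 11.65
ee_pos: [0.4889, 0.1153, 0.0515]
eef_rot: [-3.141, 0.0, 1.32]
force: [-0.3, 0.1, -0.3]
grip_width: 0.0424
grip_force: 0.0
```

```bash
python3 - <<'E'
from h import *
o=ctrl.get_obs();print(o['ee_pos'],o['eef_rot'])
n="wrist";p,d=ctrl.camera(n);cl=cloud(n,p,d)
for f in find(n,["spanner_1"],cl,d): desc(*f)
n="scene";p,d=ctrl.camera(n);cl=cloud(n,p,d)
for f in find(n,["spanner_1"],cl,d): desc(*f)
E
```

```text
[0.48890187 0.11533792 0.05153701] [-3.14060370e+00  2.41840041e-04  1.31962849e+00]
spanner_1 0.92 n 2930 z [0.004 0.01  0.011] all ([660.0, 70.0], [81.0, 191.0], 39.1) top ([659.0, 70.0], [81.0, 190.0], 39.1) med [0.687 0.049] px [490. 187. 536. 309.]
spanner_1 0.69 n 3872 z [0.008 0.01  0.011] all ([496.0, 113.0], [159.0, 28.0], 75.7) top ([496.0, 113.0], [159.0, 28.0], 75.7) med [0.499 0.125] px [271. 120. 309. 302.]
spanner_1 0.55 n 1700 z [0.003 0.024 0.027] all ([406.0, 295.0], [17.0, 48.0], 86.9) top ([406.0, 293.0], [14.0, 41.0], 77.0) med [0.411 0.292] px [ 67.   0. 142.  33.]
spanner_1 0.8 n 298 z [-0.001  0.007  0.011] all ([495.0, 117.0], [166.0, 42.0], 80.9) top ([494.0, 113.0], [159.0, 32.0], 75.0) med [0.495 0.114] px [265. 196. 309. 217.]
spanner_1 0.68 n 285 z [0.004 0.008 0.011] all ([691.0, 2.0], [37.0, 175.0], 8.7) top ([691.0, 2.0], [37.0, 175.0], 8.7) med [0.691 0.001] px [301. 235. 336. 271.]
spanner_1 0.31 n 305 z [0.003 0.023 0.026] all ([404.0, -318.0], [43.0, 47.0], 80.4) top ([403.0, -317.0], [41.0, 45.0], 78.9) med [ 0.413 -0.32 ] px [139. 253. 159. 272.]
```

Emit:
{"name": "step_arm", "arguments": {
  "deltas": [
    {"dp":[0,0.17,0.5],"twist":0},
    {"dp":[0,0,0.8],"twist":0},
    {"dp":[0,0,0.5],"twist":0},
    {"dp":[0,0,0.2],"twist":0},
    {"dp":[0,0,0.1],"twist":0},
    {"dp":[0,0,0],"twist":0}
  ]
}}

```text
time_s: 12.45
ee_pos: [0.4989, 0.1121, -0.0324]
eef_rot: [3.141, -0.0, 1.317]
force: [-0.0, 0.8, 0.2]
grip_width: 0.0422
grip_force: 0.0
```

Emit:
{"name": "step_arm", "arguments": {
  "deltas": [
    {"dp":[0,0,0],"twist":0},
    {"dp":[0,0,0],"twist":0},
    {"dp":[0,0,0],"twist":0},
    {"dp":[0,0,0],"twist":0},
    {"dp":[0,0,0],"twist":0}
  ],
  "gripper": -1,
  "squeeze": 4
}}

```text
time_s: 12.95
ee_pos: [0.4985, 0.1124, -0.0323]
eef_rot: [3.141, -0.0, 1.318]
force: [-2.0, 0.2, 3.9]
grip_width: 0.014
grip_force: 4.0
```

Emit:
{"name": "step_arm", "arguments": {
  "deltas": [
    {"dp":[0,0.2,0],"twist":-0.5},
    {"dp":[0,0.26,0],"twist":-0.88},
    {"dp":[0,0.26,0],"twist":-0.88},
    {"dp":[0,0.26,0],"twist":-0.88},
    {"dp":[0,0.26,0],"twist":-0.88},
    {"dp":[0,0.26,0],"twist":-0.88},
    {"dp":[0,0,0],"twist":0}
  ]
}}

```text
time_s: 13.65
ee_pos: [0.5588, 0.1053, -0.0325]
eef_rot: [3.14, 0.0, 1.66]
force: [4.4, 0.4, 4.0]
grip_width: 0.0139
grip_force: 4.0
```

Emit:
{"name": "step_arm", "arguments": {
  "deltas": [
    {"dp":[-0.2,0.04,0],"twist":0},
    {"dp":[-0.26,0.04,0],"twist":0},
    {"dp":[-0.26,0.03,0],"twist":0},
    {"dp":[-0.26,0.03,0],"twist":0},
    {"dp":[-0.26,0.03,0],"twist":0},
    {"dp":[-0.26,0.03,0],"twist":0},
    {"dp":[-0.26,0.03,0],"twist":0},
    {"dp":[-0.26,0.03,0],"twist":0},
    {"dp":[-0.26,0.03,0],"twist":0},
    {"dp":[-0.2,0.03,0],"twist":0},
    {"dp":[0,0,0],"twist":0}
  ]
}}

```text
time_s: 14.75
ee_pos: [0.5796, 0.006, -0.0326]
eef_rot: [3.141, 0.001, 1.659]
force: [-0.1, -4.5, 4.5]
grip_width: 0.014
grip_force: 4.0
```

Emit:
{"name": "step_arm", "arguments": {
  "deltas": [
    {"dp":[0,0.2,0],"twist":0},
    {"dp":[0,0.28,0],"twist":0},
    {"dp":[0,0.28,0],"twist":0},
    {"dp":[0,0.28,0],"twist":0},
    {"dp":[0,0.28,0],"twist":0},
    {"dp":[0,0.28,0],"twist":0},
    {"dp":[0,0.24,0],"twist":0},
    {"dp":[0,0,0],"twist":0}
  ]
}}

```text
time_s: 15.55
ee_pos: [0.6533, 0.0139, -0.0329]
eef_rot: [3.141, 0.0, 1.66]
force: [2.9, 0.6, 1.8]
grip_width: 0.0139
grip_force: 4.0
```

Emit:
{"name": "step_arm", "arguments": {
  "deltas": [
    {"dp":[0,0,0],"twist":0},
    {"dp":[0,0,0],"twist":0},
    {"dp":[0,0,0],"twist":0},
    {"dp":[0,0,-0.2],"twist":0},
    {"dp":[0,0,-0.6],"twist":0},
    {"dp":[0,0,-1],"twist":0},
    {"dp":[0,0,-0.3],"twist":0}
  ],
  "gripper": -0.52
}}

```text
time_s: 16.25
ee_pos: [0.6543, 0.0142, 0.0562]
eef_rot: [3.136, 0.001, 1.66]
force: [-0.9, 0.6, 0.1]
grip_width: 0.0228
grip_force: 0.0
```

```bash
python3 - <<'E'
from h import *
o=ctrl.get_obs();print(o['ee_pos'],o['eef_rot'])
for n in ("wrist","scene","side"):
    p,d=ctrl.camera(n);cl=cloud(n,p,d);print(n)
    for f in find(n,["spanner_1","spanner_bay"]+(["cap_1","vial"] if n!="wrist" else []),cl,d): desc(*f)
    cv2.imwrite(f"pics/{n}4.png",p[:,:,::-1])
E
```

```text
[0.65427029 0.01415279 0.05622099] [3.13586134e+00 7.30348725e-04 1.65966340e+00]
wrist
spanner_1 0.81 n 2468 z [0.006 0.01  0.011] all ([686.0, 36.0], [30.0, 105.0], 2.4) top ([686.0, 36.0], [29.0, 105.0], 2.2) med [0.687 0.055] px [304. 129. 342. 251.]
spanner_1 0.67 n 3677 z [0.008 0.01  0.011] all ([654.0, 15.0], [29.0, 158.0], 5.0) top ([654.0, 15.0], [29.0, 158.0], 5.0) med [0.653 0.028] px [263. 119. 300. 298.]
spanner_bay 0.97 n 18893 z [0.    0.002 0.031] all ([673.0, 22.0], [120.0, 205.0], 6.1) top ([666.0, 43.0], [111.0, 154.0], 5.6) med [0.671 0.056] px [225.  87. 376. 312.]
spanner_bay 0.46 n 2446 z [0.006 0.01  0.011] all ([687.0, 9.0], [30.0, 159.0], 2.2) top ([690.0, 10.0], [29.0, 156.0], 5.7) med [0.687 0.055] px [299. 131. 342. 302.]
scene
spanner_1 0.66 n 342 z [0.001 0.008 0.011] all ([653.0, 14.0], [30.0, 164.0], 5.6) top ([653.0, 14.0], [29.0, 162.0], 5.4) med [0.655 0.007] px [290. 229. 327. 262.]
spanner_1 0.57 n 299 z [0.002 0.008 0.01 ] all ([689.0, 13.0], [33.0, 152.0], 7.8) top ([690.0, 13.0], [28.0, 151.0], 5.5) med [0.691 0.005] px [303. 235. 338. 269.]

[... 979 characters left out ...]
49 0.008] px [232. 184. 281. 209.]
spanner_bay 0.69 n 1977 z [0.    0.009 0.031] all ([667.0, 16.0], [112.0, 215.0], 6.0) top ([668.0, 16.0], [110.0, 214.0], 5.8) med [0.675 0.018] px [207. 167. 292. 224.]
cap_1 0.81 n 650 z [0.003 0.025 0.028] all ([413.0, 308.0], [47.0, 66.0], 49.0) top ([406.0, 312.0], [45.0, 45.0], 23.4) med [0.4   0.318] px [223. 298. 248. 332.]
cap_1 0.48 n 133 z [0.003 0.018 0.027] all ([290.0, -54.0], [31.0, 587.0], 25.0) top ([294.0, -52.0], [22.0, 587.0], 24.9) med [ 0.405 -0.294] px [402. 175. 413. 187.]
vial 0.57 n 274 z [0.002 0.032 0.052] all ([458.0, -36.0], [29.0, 104.0], 34.2) top ([439.0, -7.0], [26.0, 27.0], 54.8) med [0.434 0.001] px [327. 209. 339. 233.]
```

View pics/scene4.png

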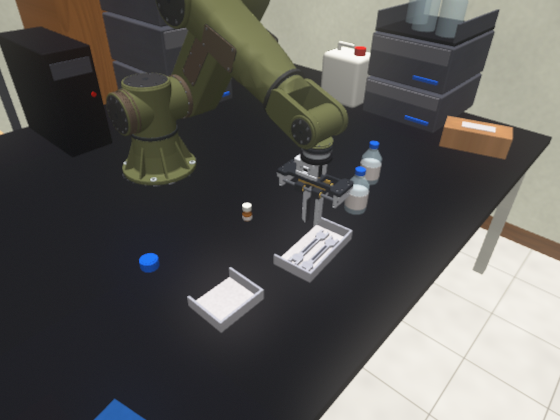

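Both spanners lie wholly in the wide bay at about (315,248), and the vial and bottles are untouched. Next is the left cap.

Emit:
{"name": "step_arm", "arguments": {
  "deltas": [
    {"dp":[0.08,-0.9,0],"twist":0},
    {"dp":[0.08,-0.9,0],"twist":0},
    {"dp":[0.08,-0.9,0],"twist":0},
    {"dp":[0.08,-0.9,0],"twist":0},
    {"dp":[0.08,-0.9,0],"twist":0.28},
    {"dp":[0.9,-0.2,0],"twist":1}
  ],
  "gripper": 0.5
}}

```text
time_s: 17.5
ee_pos: [0.459, 0.0478, 0.0513]
eef_rot: [-3.141, 0.0, 1.566]
force: [0.4, 0.7, 0.0]
grip_width: 0.0671
grip_force: 0.0
```

Emit:
{"name": "step_arm", "arguments": {
  "deltas": [
    {"dp":[0.95,-0.2,0],"twist":0},
    {"dp":[0.95,-0.2,0],"twist":0},
    {"dp":[0.95,-0.2,0],"twist":0},
    {"dp":[0.95,-0.2,0],"twist":0},
    {"dp":[0.95,-0.2,0],"twist":0},
    {"dp":[0.95,-0.2,0],"twist":0},
    {"dp":[0.6,-0.2,0],"twist":0},
    {"dp":[0,0,0],"twist":0}
  ]
}}

```text
time_s: 18.3
ee_pos: [0.4046, 0.3038, 0.0513]
eef_rot: [3.141, -0.0, 1.573]
force: [-0.2, 0.5, -0.7]
grip_width: 0.0709
grip_force: 0.0
```

```bash
python3 - <<'E'
from h import *
o=ctrl.get_obs();print(o['ee_pos'],o['eef_rot'],o['grip_width'])
for n in ("wrist","side"):
    p,d=ctrl.camera(n);cl=cloud(n,p,d);print(n)
    for f in find(n,["cap_1"],cl,d): desc(*f)
E
```

```text
[0.40457693 0.30379521 0.05132099] [ 3.14149751e+00 -3.48396219e-04  1.57343383e+00] 0.0708683301517041
wrist
cap_1 0.81 n 2575 z [0.015 0.026 0.027] all ([407.0, 310.0], [46.0, 45.0], 79.5) top ([406.0, 310.0], [45.0, 45.0], 62.4) med [0.406 0.311] px [256. 182. 311. 243.]
side
cap_1 0.8 n 237 z [0.005 0.024 0.028] all ([401.0, -312.0], [43.0, 46.0], 0.1) top ([400.0, -312.0], [46.0, 40.0], 87.2) med [ 0.398 -0.301] px [402. 175. 419. 187.]
cap_1 0.61 n 637 z [0.003 0.026 0.028] all ([409.0, 305.0], [44.0, 64.0], 24.4) top ([405.0, 313.0], [44.0, 45.0], 20.2) med [0.399 0.317] px [223. 303. 249. 332.]
```

Emit:
{"name": "step_arm", "arguments": {
  "deltas": [
    {"dp":[0.19,0.03,0.3],"twist":0},
    {"dp":[0,0,0.8],"twist":0},
    {"dp":[0,0,0.6],"twist":0},
    {"dp":[0,0,0.2],"twist":0},
    {"dp":[0,0,0.13],"twist":0},
    {"dp":[0,0,0],"twist":0}
  ]
}}

```text
time_s: 19.1
ee_pos: [0.407, 0.3091, -0.0298]
eef_rot: [-3.142, -0.0, 1.57]
force: [0.7, -0.3, 0.2]
grip_width: 0.0705
grip_force: 0.0
```

Emit:
{"name": "step_arm", "arguments": {
  "deltas": [
    {"dp":[0,0,0],"twist":0},
    {"dp":[0,0,0],"twist":0},
    {"dp":[0,0,0],"twist":0},
    {"dp":[0,0,0],"twist":0},
    {"dp":[0,0,0],"twist":0}
  ],
  "gripper": -1,
  "squeeze": 4
}}

```text
time_s: 19.6
ee_pos: [0.407, 0.3093, -0.0294]
eef_rot: [3.141, -0.0, 1.57]
force: [-1.4, -0.7, 5.5]
grip_width: 0.0458
grip_force: 4.0
```

Emit:
{"name": "step_arm", "arguments": {
  "deltas": [
    {"dp":[-0.2,0.12,0.03],"twist":0},
    {"dp":[-0.4,0.25,0],"twist":0},
    {"dp":[-0.4,0.25,0],"twist":0},
    {"dp":[-0.4,0.25,0],"twist":0},
    {"dp":[-0.4,0.25,0],"twist":0},
    {"dp":[-0.4,0.25,0],"twist":0},
    {"dp":[-0.4,0.25,0],"twist":0},
    {"dp":[-0.4,0.25,0],"twist":0},
    {"dp":[-0.4,0.25,0],"twist":0},
    {"dp":[-0.4,0.25,0],"twist":0},
    {"dp":[-0.2,0.12,0],"twist":0}
  ]
}}

```text
time_s: 20.7
ee_pos: [0.507, 0.1484, -0.0307]
eef_rot: [3.141, -0.0, 1.569]
force: [-2.7, 2.9, 6.1]
grip_width: 0.046
grip_force: 4.0
```

Emit:
{"name": "step_arm", "arguments": {
  "deltas": [
    {"dp":[-0.43,0.19,0],"twist":0},
    {"dp":[-0.43,0.19,0],"twist":0},
    {"dp":[-0.43,0.19,0],"twist":0},
    {"dp":[-0.43,0.19,0],"twist":0},
    {"dp":[-0.43,0.19,0],"twist":0},
    {"dp":[-0.43,0.19,0],"twist":0},
    {"dp":[-0.48,0,0],"twist":0},
    {"dp":[-0.48,0,0],"twist":0},
    {"dp":[-0.48,0,0],"twist":0},
    {"dp":[-0.48,0,0],"twist":0},
    {"dp":[-0.48,0,0],"twist":0}
  ]
}}

```text
time_s: 21.8
ee_pos: [0.5519, -0.0504, -0.0309]
eef_rot: [3.141, -0.0, 1.571]
force: [0.8, 2.2, 3.5]
grip_width: 0.0457
grip_force: 4.0
```

Emit:
{"name": "step_arm", "arguments": {
  "deltas": [
    {"dp":[-0.48,-0.13,0],"twist":0},
    {"dp":[-0.48,-0.13,0],"twist":0},
    {"dp":[-0.48,-0.13,0],"twist":0},
    {"dp":[-0.48,-0.13,0],"twist":0},
    {"dp":[-0.48,-0.08,0],"twist":0},
    {"dp":[-0.45,0,0],"twist":0},
    {"dp":[-0.45,0,0],"twist":0},
    {"dp":[-0.45,0,0],"twist":0},
    {"dp":[-0.45,0,0],"twist":0},
    {"dp":[-0.4,0,0],"twist":0},
    {"dp":[0,0,0],"twist":0}
  ]
}}

```text
time_s: 22.9
ee_pos: [0.5277, -0.2364, -0.031]
eef_rot: [3.141, 0.001, 1.569]
force: [-1.0, -3.2, 5.3]
grip_width: 0.0459
grip_force: 4.0
```

```bash
python3 - <<'E'
from h import *
n="wrist";o=ctrl.get_obs();print(o['ee_pos'],o['eef_rot'][2])
n="scene";p,d=ctrl.camera(n);cl=cloud(n,p,d)
for f in find(n,["cap_1","cap_bay"],cl,d): desc(*f)
E
```

```text
[ 0.5277101  -0.2364038  -0.03095301] 1.56869001311931
cap_1 0.8 n 326 z [-0.     0.023  0.026] all ([401.0, -308.0], [48.0, 63.0], 10.0) top ([404.0, -315.0], [43.0, 45.0], 27.7) med [ 0.412 -0.32 ] px [143. 254. 159. 270.]
cap_1 0.61 n 195 z [0.    0.023 0.027] all ([525.0, -243.0], [30.0, 45.0], 63.1) top ([523.0, -242.0], [25.0, 45.0], 53.2) med [ 0.527 -0.248] px [195. 258. 207. 279.]
cap_1 0.35 n 291 z [0.002 0.008 0.011] all ([655.0, 11.0], [25.0, 149.0], 5.2) top ([655.0, 11.0], [25.0, 149.0], 5.2) med [0.655 0.004] px [291. 228. 328. 263.]
cap_bay 0.58 n 2418 z [-0.002  0.002  0.03 ] all ([625.0, -256.0], [155.0, 127.0], 90.0) top ([633.0, -266.0], [134.0, 111.0], 89.5) med [ 0.635 -0.264] px [187. 265. 263. 332.]
```

Emit:
{"name": "step_arm", "arguments": {
  "deltas": [
    {"dp":[0,0.2,0],"twist":0},
    {"dp":[0,0.35,0],"twist":0},
    {"dp":[0,0.35,0],"twist":0},
    {"dp":[0,0.35,0],"twist":0},
    {"dp":[0,0.35,0],"twist":0},
    {"dp":[0,0.35,0],"twist":0},
    {"dp":[0,0.35,0],"twist":0},
    {"dp":[0,0.3,0],"twist":0},
    {"dp":[0,0,0],"twist":0}
  ]
}}

```text
time_s: 23.95
ee_pos: [0.6327, -0.233, -0.0313]
eef_rot: [3.141, -0.0, 1.572]
force: [2.7, 1.2, 4.0]
grip_width: 0.046
grip_force: 4.0
```

Emit:
{"name": "step_arm", "arguments": {
  "deltas": [
    {"dp":[0,0,0],"twist":0},
    {"dp":[0,0,0],"twist":0},
    {"dp":[0,0,0],"twist":0},
    {"dp":[0,0,-0.2],"twist":0},
    {"dp":[0,0,-0.6],"twist":0},
    {"dp":[0,0,-1],"twist":0},
    {"dp":[0,0,-0.3],"twist":0}
  ],
  "gripper": 0.2
}}

```text
time_s: 24.65
ee_pos: [0.6331, -0.2349, 0.058]
eef_rot: [3.136, 0.002, 1.57]
force: [-0.5, -0.2, 2.1]
grip_width: 0.0565
grip_force: 0.0
```

Emit:
{"name": "step_arm", "arguments": {
  "deltas": [
    {"dp":[-0.28,-0.81,0],"twist":0},
    {"dp":[-0.28,-0.81,0],"twist":0},
    {"dp":[-0.28,-0.81,0],"twist":0},
    {"dp":[-0.28,-0.81,0],"twist":0},
    {"dp":[-0.28,-0.81,0],"twist":0},
    {"dp":[-0.28,-0.81,0],"twist":0},
    {"dp":[-0.28,-0.81,0],"twist":0},
    {"dp":[0,0,0],"twist":0}
  ],
  "gripper": 0.5
}}

```text
time_s: 25.45
ee_pos: [0.402, -0.3133, 0.0532]
eef_rot: [-3.141, -0.0, 1.568]
force: [-0.3, 0.5, -0.3]
grip_width: 0.0708
grip_force: 0.0
```

```bash
python3 - <<'E'
from h import *
o=ctrl.get_obs();print(o['ee_pos'],o['eef_rot'],o['grip_width'])
for n in ("wrist","scene"):
    p,d=ctrl.camera(n);cl=cloud(n,p,d);print(n)
    for f in find(n,["cap_1"],cl,d): desc(*f)
E
```

```text
[ 0.40198005 -0.3133138   0.05320186] [-3.14098667e+00 -9.33408738e-05  1.56756057e+00] 0.07081979680889172
wrist
cap_1 0.69 n 1054 z [0.004 0.013 0.024] all ([619.0, -234.0], [17.0, 44.0], 14.6) top ([614.0, -234.0], [7.0, 32.0], 10.0) med [ 0.613 -0.233] px [536.  88. 560. 149.]
cap_1 0.64 n 2534 z [0.012 0.026 0.027] all ([404.0, -315.0], [45.0, 45.0], 20.3) top ([404.0, -315.0], [45.0, 45.0], 71.6) med [ 0.404 -0.313] px [255. 192. 313. 249.]
scene
cap_1 0.85 n 297 z [0.004 0.023 0.027] all ([395.0, -321.0], [67.0, 45.0], 20.9) top ([404.0, -317.0], [44.0, 44.0], 25.2) med [ 0.411 -0.32 ] px [141. 252. 158. 269.]
cap_1 0.72 n 379 z [0.    0.023 0.027] all ([623.0, -230.0], [65.0, 49.0], 1.3) top ([632.0, -230.0], [42.0, 48.0], 49.6) med [ 0.638 -0.235] px [225. 280. 248. 301.]
cap_1 0.49 n 626 z [0.007 0.08  0.139] all ([571.0, 455.0], [65.0, 417.0], 16.4) top ([606.0, 349.0], [28.0, 196.0], 19.2) med [0.593 0.406] px [363. 140. 385. 182.]
```

Emit:
{"name": "step_arm", "arguments": {
  "deltas": [
    {"dp":[-0.04,0.04,0.3],"twist":0},
    {"dp":[0,0,0.8],"twist":0},
    {"dp":[0,0,0.6],"twist":0},
    {"dp":[0,0,0.2],"twist":0},
    {"dp":[0,0,0.18],"twist":0},
    {"dp":[0,0,0],"twist":0}
  ]
}}

```text
time_s: 26.25
ee_pos: [0.4066, -0.3139, -0.0306]
eef_rot: [-3.141, -0.0, 1.571]
force: [0.1, -0.1, -0.4]
grip_width: 0.0704
grip_force: 0.0
```

Emit:
{"name": "step_arm", "arguments": {
  "deltas": [
    {"dp":[0,0,0],"twist":0},
    {"dp":[0,0,0],"twist":0},
    {"dp":[0,0,0],"twist":0},
    {"dp":[0,0,0],"twist":0},
    {"dp":[0,0,0],"twist":0}
  ],
  "gripper": -1,
  "squeeze": 4
}}

```text
time_s: 26.75
ee_pos: [0.4066, -0.3143, -0.0298]
eef_rot: [3.141, 0.001, 1.57]
force: [-1.0, 0.9, 5.5]
grip_width: 0.046
grip_force: 4.0
```

Emit:
{"name": "step_arm", "arguments": {
  "deltas": [
    {"dp":[0.07,0.2,0.03],"twist":0},
    {"dp":[0.07,0.4,0],"twist":0},
    {"dp":[0.07,0.5,0],"twist":0},
    {"dp":[0.07,0.5,0],"twist":0},
    {"dp":[0.07,0.5,0],"twist":0},
    {"dp":[0.07,0.5,0],"twist":0},
    {"dp":[0.07,0.4,0],"twist":0},
    {"dp":[0.04,0.1,0],"twist":0},
    {"dp":[0,0,0],"twist":0}
  ]
}}

```text
time_s: 27.65
ee_pos: [0.5308, -0.2928, -0.0314]
eef_rot: [3.141, 0.0, 1.571]
force: [2.6, 0.4, 2.0]
grip_width: 0.0462
grip_force: 4.0
```

```bash
python3 - <<'E'
from h import *
o=ctrl.get_obs();print(o['ee_pos'],o['eef_rot'],o['grip_width'])
for n in ("scene",):
    p,d=ctrl.camera(n);cl=cloud(n,p,d);print(n)
    for f in find(n,["cap_1"],cl,d): desc(*f)
E
```

```text
[ 0.53080308 -0.29277399 -0.03135631] [3.14078065e+00 2.72959588e-04 1.57077815e+00] 0.04617957554835016
scene
cap_1 0.78 n 362 z [0.002 0.023 0.027] all ([634.0, -230.0], [45.0, 47.0], 8.7) top ([634.0, -230.0], [44.0, 46.0], 20.7) med [ 0.639 -0.236] px [223. 279. 247. 300.]
cap_1 0.51 n 224 z [0.002 0.023 0.027] all ([527.0, -303.0], [29.0, 46.0], 57.8) top ([527.0, -302.0], [27.0, 46.0], 57.3) med [ 0.534 -0.306] px [181. 275. 192. 294.]
```

Emit:
{"name": "step_arm", "arguments": {
  "deltas": [
    {"dp":[0,0.2,0],"twist":0},
    {"dp":[0,0.35,0],"twist":0},
    {"dp":[0,0.35,0],"twist":0},
    {"dp":[0,0.35,0],"twist":0},
    {"dp":[0,0.35,0],"twist":0},
    {"dp":[0,0.35,0],"twist":0},
    {"dp":[0,0.35,0],"twist":0},
    {"dp":[0,0.2,0],"twist":0},
    {"dp":[0,0,0],"twist":0}
  ]
}}

```text
time_s: 28.65
ee_pos: [0.6312, -0.293, -0.0315]
eef_rot: [3.141, 0.0, 1.57]
force: [2.3, 0.3, 2.9]
grip_width: 0.0461
grip_force: 4.0
```

Emit:
{"name": "step_arm", "arguments": {
  "deltas": [
    {"dp":[0,0,0],"twist":0},
    {"dp":[0,0,0],"twist":0},
    {"dp":[0,0,0],"twist":0},
    {"dp":[0,0,-0.2],"twist":0},
    {"dp":[0,0,-0.6],"twist":0},
    {"dp":[0,0,-1],"twist":0},
    {"dp":[0,0,-1],"twist":0},
    {"dp":[0,-1,-0.5],"twist":0},
    {"dp":[0,-1,0],"twist":0},
    {"dp":[0,-1,0],"twist":0},
    {"dp":[0,-1,0],"twist":0},
    {"dp":[0,0,0],"twist":0}
  ],
  "gripper": 0.2
}}

```text
time_s: 29.85
ee_pos: [0.4669, -0.2928, 0.1013]
eef_rot: [-3.141, -0.0, 1.568]
force: [-0.8, -0.5, 0.3]
grip_width: 0.0566
grip_force: 0.0
```

```bash
python3 - <<'E'
from h import *
o=ctrl.get_obs();print(o['ee_pos'],o['time_s'])
for n in ("scene","side","wrist"):
    p,d=ctrl.camera(n);cl=cloud(n,p,d);print(n)
    for f in find(n,["cap_1","cap_bay"]+(["vial","bottle_a","spanner_1","spanner_bay"] if n!='wrist' else []),cl,d): desc(*f)
    if n=="scene":cv2.imwrite("pics/s9.png",cv2.resize(p[130:340,130:410],(800,600))[:,:,::-1])
E
```

```text
[ 0.46693371 -0.29279862  0.10127751] 29.85
scene
cap_1 0.89 n 352 z [0.002 0.023 0.027] all ([622.0, -229.0], [47.0, 68.0], 84.9) top ([632.0, -230.0], [44.0, 47.0], 44.5) med [ 0.638 -0.236] px [226. 280. 244. 299.]
cap_1 0.67 n 372 z [0.004 0.024 0.027] all ([632.0, -296.0], [45.0, 49.0], 75.9) top ([632.0, -295.0], [44.0, 45.0], 10.1) med [ 0.639 -0.298] px [206. 298. 227. 315.]
cap_bay 0.67 n 1697 z [-0.002  0.011  0.03 ] all ([625.0, -255.0], [130.0, 158.0], 1.3) top ([633.0, -265.0], [134.0, 114.0], 89.7) med [ 0.652 -0.266] px [187. 267. 264. 333.]
vial 0.74 n 159 z [-0.     0.03   0.051] all ([425.0, 3.0], [27.0, 70.0], 45.5) top ([439.0, -11.0], [25.0, 24.0], 74.8) med [ 0.445 -0.015] px [241. 202. 253. 219.]
bottle_a 0.98 n 831 z [0.009 0.073 0.139] all ([612.0, 302.0], [71.0, 191.0], 30.9) top ([641.0, 250.0], [25.0, 31.0], 13.9) med [0.651 0.231] px [348. 167. 372. 214.]
bottle_a 0.61 n 655 z [0.    0.078 0.139] all ([557.0, 459.0], [76.0, 461.0], 24.7) top ([607.0, 345.0], [28.0, 188.0], 19.1) med [0.593 0.406] px [364. 141. 384. 185.]
bottle_a 0.46 n 1742 z [-0.002  0.
[... 2319 characters left out ...]
 270. 206.]
spanner_bay 0.57 n 2328 z [0.    0.008 0.032] all ([689.0, -4.0], [153.0, 264.0], 5.7) top ([669.0, 16.0], [113.0, 217.0], 5.8) med [0.676 0.013] px [204. 161. 296. 223.]
wrist
cap_1 0.84 n 2220 z [0.005 0.025 0.027] all ([630.0, -296.0], [50.0, 47.0], 69.3) top ([630.0, -295.0], [45.0, 46.0], 8.9) med [ 0.626 -0.293] px [414. 183. 474. 234.]
cap_1 0.63 n 2498 z [0.005 0.025 0.027] all ([632.0, -231.0], [45.0, 45.0], 28.1) top ([632.0, -231.0], [45.0, 45.0], 27.5) med [ 0.627 -0.23 ] px [421. 115. 487. 168.]
cap_bay 0.92 n 13908 z [0.    0.002 0.031] all ([644.0, -267.0], [136.0, 134.0], 0.1) top ([632.0, -266.0], [132.0, 112.0], 89.9) med [ 0.645 -0.265] px [382. 107. 529. 250.]
```

View pics/s9.png

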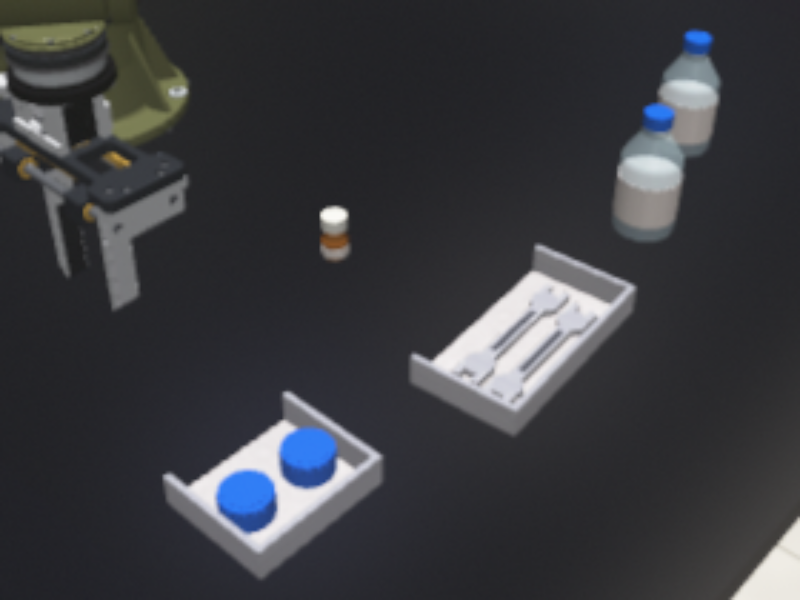

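Both caps, at (246,498) and (308,456), are wholly inside the narrow bay. Both spanners, around (515,345), are wholly inside the wide bay. The vial and bottles are where they were and the gripper is clear, so I'm handing in.

```bash
python3 -c "
from station import ctrl
print(ctrl.hand_in())"
```

```text
the job is handed in; nothing more can be done
None
```

The job is handed in at about 30 s: both spanners lie wholly inside the wide bay and both caps wholly inside the narrow one, all dragged flat under a light grip, and the bottles and vial are where they were.

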